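Load the barrel tumbler and throw its isolator toggle

TASK

Get the jeweller's tumbler ready for its timed polishing run: lay the loaded barrel lengthwise on the two rollers, set down gently between the end plate and the drive box so that it rests level on both rollers. Then flip the toggle on top of the drive box over its centre until it snaps to the other side, and let go. Leave the barrel lying on the rollers and do not disturb the tin, the pliers or the bangle standing by.

Things in the scene. Friction and masses are not known exactly. Their poses are not given: they have to be found in the camera images.
- tumbler: Tumbler, a grey machine fixed on the table, 130 mm deep (x), 225 mm long (y); origin at the centre of its underside, z up, yaw varies up to 0.35 rad either way. A drive box (x 124 mm, 86 mm high) fills y -112.5 to -37.5 mm. An end plate 84 mm wide, 55 mm high fills y 100.5 to 112.5 mm. Between them two rollers lie along y; beside the rollers is only the base plate, 20 mm high
- seat (a point): Where the barrel's centre is when it rests on both rollers midway between drive box and end plate, 73.2 mm above the table; axes as the tumbler's, y along the rollers. 8 mm of play each way along y. The rubber rollers are 16 mm thick, 42 mm apart between axes, tops 46 mm above the table, and turn with little friction
- barrel_center (a point): Centre of the loose barrel: a stiff dark rubber drum 122 mm long, body 60 mm in diameter, with 66 mm rims 12 mm wide at both ends (one dark, one grey; either way round will do). Starts lying on the table, centre 33 mm up. Its y axis is the drum's axis; it may roll, so x and z point anywhere across. 0.45 to 0.7 kg; grasp across the middle of the body
- toggle (a joint): Toggle lever angle, rad: 0 = off, leaning 0.42 toward the tumbler's -x side; 0.84 = on, leaning 0.42 toward +x; upright at 0.42. An over-centre spring holds it at either end: 4 to 6 N near the tip start it, less as it nears upright; past upright it snaps over by itself, let go short of upright it springs back
- toggle_tip (a point): Tip of the toggle lever, a round steel bat handle 9 mm thick at the root and 13 mm near the tip, 58 mm long from its pivot, in the middle of the drive box's top
- toggle_pivot (a point): Pivot of the toggle, 95 mm above the table, 9 mm above the top of the drive box, axis along the tumbler's y; axes as the tumbler's. The toggle stands in a bushing 16 mm across that reaches 1 mm above the pivot
- tin_center (a point): Bystander: centre of the lidded tin, 58 mm across, 23 mm high, beyond the tumbler. Leave it
- pliers_center (a point): Bystander: middle of the pliers, 145 mm long, 12 mm high, lying on the robot's side of the tumbler. Leave them
- bangle_center (a point): Bystander: centre of the open steel bangle, 64 mm across, 16 mm high, lying beyond the barrel. Leave it
There are look-alikes about, which are no part of the job. There is more than one size of the part that bears barrel_center; the job needs the largest.

How it is judged (in metres and radians):
On the way, in this order (a step that is already met when the one before it is completed fails the run):
1. the barrel rests on both rollers between end plate and drive box, let go, with the toggle still off (horizontal distance between barrel_center and seat below 0.013 m and z of barrel_center in the frame of seat between -0.005 and 0.004 m and angle between the y axis of barrel_center and the y axis of seat, either way round below 0.08 rad and contact force between barrel and the fingers below 0.1 N and value of joint toggle below 0.2 rad), for 0.2 s.
2. the toggle has snapped over to on (value of joint toggle above 0.74 rad), for 0.2 s.
At the end, for the whole second after the job is handed in: The toggle stands snapped over at on (above 0.74 rad), and the barrel lies still on both rollers: its centre within 13 mm of the seat in plan (it has 8 mm of play each way between drive box and end plate), 5 mm below to 4 mm above it in height, its axis within 0.08 rad of the rollers' (value of joint toggle above 0.74 rad and horizontal distance between barrel_center and seat below 0.013 m and z of barrel_center in the frame of seat between -0.005 and 0.004 m and angle between the y axis of barrel_center and the y axis of seat, either way round below 0.08 rad and linear speed of barrel below 0.02 m/s); the robot touches nothing.
It fails at once if the barrel is dropped: let go and moving faster than 0.5 m/s (linear speed of barrel above 0.5 m/s and contact force between barrel and the fingers below 0.1 N).
It fails at once if the tin, the pliers or the bangle is pushed more than 25 mm from its place (distance of any of tin_center, pliers_center, bangle_center from where it was at the start of the episode above 0.025 m).
It also fails if it takes over 48 s, if anything falls off the work surface, if the arm or the gripper's body presses on something with over 40 N, if the wrist force passes 120 N, or if a joint passes its speed limit or range.

ROBOT

A 6-joint arm with a two-finger parallel gripper is mounted at the origin on the work surface; the furniture and walls round the work are solid. World frame = base frame: x ahead of the robot, y to its left, z up, the work surface at z = 0. Lengths are in mm, angles in degrees, forces in N, time in s.
With the tool pointing down it reaches from about 250 to 725 mm from the base axis. Payload 9.7 kg.
Tool frame: the origin (TCP) lies at the very end of the fingers, on their centre line; the grasp point (between the pads) lies 19 mm behind it; z points along the fingers, y is the direction in which the jaws open and shut (so a half turn about z gives the same grasp; the last joint's range is limited). The gripper opens to 85 mm and grips with 20 to 120 N. Pads are 22 mm wide; open, the fingers measure 114 mm over their backs; the gripper's body (76 mm by 85 mm) begins 54 mm behind the grasp point. The pads swing forward as they close: fully open they stand 13 mm farther back than shut.
Start: joints at [-72.078, 4.979, 10.078, 95.1, 0, 90], TCP at [169.245, -523.31, 231.284] pointing down, gripper open.
Joint ranges: [-179.16, 179.16], [-48.56, 103.87], [-65.8, 70.77], [-126.05, 130.52], [-82.76, 87.17], [-180, 180]. Speed limits (degrees/s): [127.2, 127.2, 147.25, 180, 180, 180].

INTERFACE

Orientations are given as a 3x3 rotation matrix whose columns are the frame's x, y, z axes.
In Python, from workcell import bot, imaging, job gives the robot as it stands. The module is installed in compiled form; this text tells all that it offers.
- The arm moves only by the tool arm_command, never from a script. Its argument "moves" is a list of rows, each an object of numbers: "x", "y", "z": the shift along the tool's x, y, z in cm; "twist": the turn about the tool's z in degrees; "hand": the closure, from 0 (fully open) to 1 (shut). In form: [{"x": .., "y": .., "z": .., "twist": .., "hand": ..}, ...]. A call has 1 to 10 rows; each row is the pose to reach, as a shift and turn from the pose measured when the call began, along the tool's axes at that moment; what a row does not reach only later rows make up. A row lasts 1/10 s, in which the tool goes at most 50 mm and 8.59 degrees, less where a joint would pass 70% of its speed; a pose out of reach is approached as far as the arm can. A call with a gripper value outside its range is refused whole. The fingers move at their own pace and stop on an object; "grip_force" is the grip in N (left out, the last holds). Time passes only in rows, so rows that repeat a pose let the fingers close. It gives the time, the measured TCP pose, the force and the opening at its end, in the units of the state.
- bot.state(): the state, without advancing time (a new reading comes with each control period).
- imaging.camera(name): name is "scene" or "top"; returns a dict with "img" (480x640x3 uint8, blue, green, red), "depth" (480x640 float32, mm along the optical axis (not along the pixel's ray), 0 where there is no reading), "camera_matrix" (3x3 intrinsics, pixels), "extrinsics" (4x4, takes a point from world to camera coordinates). Camera axes: x right, y down, z forward; pixel columns grow to the right and rows downward; lengths in mm; the calibration is good to about 2 mm. A picture is of the moment at which its call begins.
- job.sign_off(): hands the job in, once; it reports no verdict.
The state is a dict: "t": time; "joint_positions": joint angles; "qvel": joint speeds; "tau": joint torques, N m; "tool_pos": TCP position; "ee_rot": TCP orientation; "wrist_force": force on the tool from outside, world axes, zero at the start; "ft_torque": the same for the moment, N m; "gripper_width": opening from 0.0 (shut) to 1.0 (fully open).
Only numpy, scipy, OpenCV 4.12 (cv2) and the standard library are available. Lean on these libraries where they do the work, as an engineer would, in place of code of your own. Each camera call takes 0.05 s, during which the arm holds its last target. There are 200 camera calls.

## Working session

There is one attempt and no reset: what is moved stays moved. The work goes in short steps, Python scripts to look and compute and a tool call to move; the robot and the scene stay as the last step left them, time stands still between calls to the robot, and variables do not carry over. Pictures are saved under pics/ and viewed, about 8 in all and at most 12, crops included, and the job is handed in when it is done.

Besides the shell and the picture viewer there is one more tool, called after "Emit:" in YAML: its name, and indented under it one key for each argument. arm_command: Moves the arm, as the interface text tells. Its arguments: {"type":"object","properties":{"moves":{"type":"array","items":{"type":"object","properties":{"x":{"type":"number"},"y":{"type":"number"},"z":{"type":"number"},"twist":{"type":"number"},"hand":{"type":"number"}}}},"grip_force":{"type":"number"}},"required":["moves"]}

```bash
mkdir -p pics; cat > h.py <<'E'
import numpy as np, cv2
from workcell import bot, imaging, job
def cloud(c):
    K,T,d=c["camera_matrix"],c["extrinsics"],c["depth"]
    v,u=np.mgrid[:480,:640]
    p=np.stack([(u-K[0,2])/K[0,0]*d,(v-K[1,2])/K[1,1]*d,d],-1)
    return (p-T[:3,3])@T[:3,:3]   # world
def save(c,n): cv2.imwrite("pics/%s.png"%n,c["img"])
E
python3 - <<'E'
from h import *
for n in("scene","top"):
    c=imaging.camera(n); save(c,n+"0"); np.savez(n+"0.npz",**c)
    T=c["extrinsics"]; print(n,-T[:3,:3].T@T[:3,3],T[:3,:3].round(2).tolist(),c["camera_matrix"][0],(c["depth"]>0).mean())
s=bot.state(); print(s["t"],s["tool_pos"],s["ee_rot"],s["gripper_width"])
E
```

```text
scene [ 68.64472228 976.36973811 781.31226737] [[-0.89, -0.45, -0.02], [-0.23, 0.49, -0.84], [0.39, -0.75, -0.54]] [496.54220985   0.         316.39837305] 0.9961848958333334
top [ 405.10226722   39.3950541  1455.82929617] [[0.02, -1.0, -0.0], [-0.99, -0.02, -0.11], [0.11, 0.01, -0.99]] [573.46859051   0.         313.61217162] 0.9959928385416666
0.1 [ 169.18554571 -523.12341509  230.6379235 ] [[ 9.51469615e-01  3.07742487e-01 -3.65829732e-04]
 [ 3.07742704e-01 -9.51468922e-01  1.14859823e-03]
 [ 5.39685574e-06 -1.20543775e-03 -9.99999273e-01]] 1.0005058949219365
```

View pics/scene0.png

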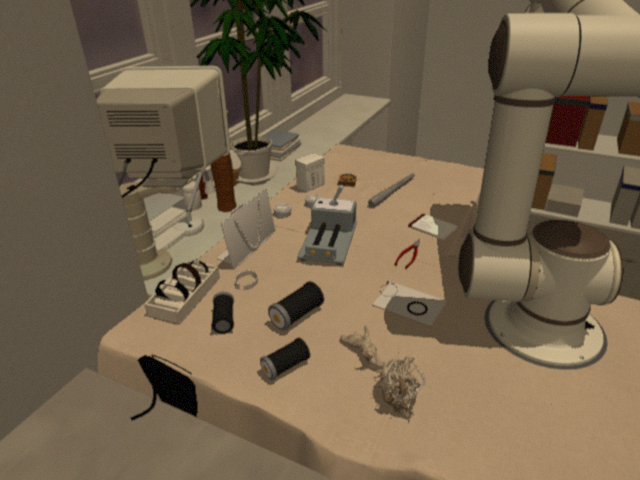

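View pics/top0.png

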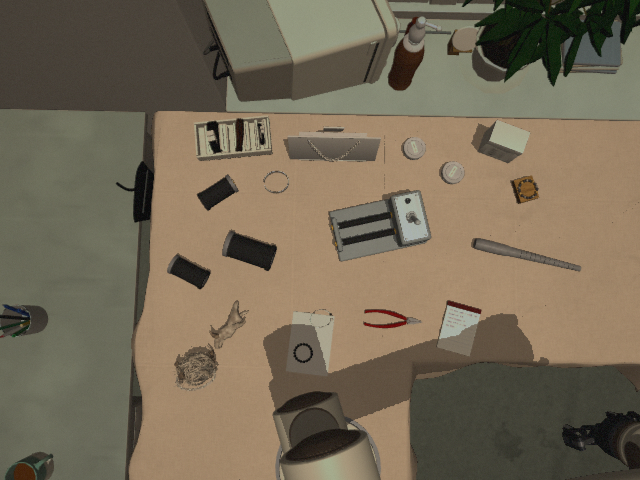

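The scene view shows three barrels, the largest at about (297,306), and the tumbler at (330,230). In the top view the largest barrel is at (250,250). The tumbler is at (380,225), its drive box at (410,218) with the toggle. The pliers (392,318), bangle (276,182) and tins (414,148)/(452,172) are well clear of both.

```bash
python3 - <<'E'
from h import *
c=dict(np.load("top0.npz")); P=cloud(c)
def reg(u0,u1,v0,v1,z0,z1):
    q=P[v0:v1,u0:u1].reshape(-1,3); return q[(q[:,2]>z0)&(q[:,2]<z1)]
def rect(q,n):
    r=cv2.minAreaRect(q[:,:2].astype(np.float32)); print(n,len(q),np.round(r[0],1),np.round(r[1],1),round(r[2],2),"z",np.percentile(q[:,2],[5,50,95]).round(1))
print("table",np.median(reg(200,400,270,300,-20,20)[:,2]))
rect(reg(215,285,222,278,25,80),"barrel")
rect(reg(215,285,222,278,50,80),"barreltop")
rect(reg(320,440,185,270,76,92),"box")
rect(reg(320,440,185,270,10,200),"whole")
rect(reg(320,395,185,270,36,50),"rollers+")
q=reg(385,440,185,260,96,200); print("toggle",len(q),q.mean(0)); i=q[:,2].argmax(); print(q[i], q[q[:,2]>125].mean(0))
for n,r in dict(small1=(160,215,250,295),small2=(192,243,170,215),bangle=(260,292,165,198),pliers=(358,425,303,333),tin1=(400,428,135,162),tin2=(440,467,158,187)).items():
    rect(reg(*r,5,90),n)
E
```

```text
table -0.03472909689564857
barrel 1249 [524.7 206.3] [123.9  65.3] 72.93 z [41.6 58.8 66.5]
barreltop 1033 [525.9 206.1] [123.7  59.2] 73.66 z [51.3 60.1 66.7]
box 1398 [ 611.6 -186.6] [124.   76.3] 13.7 z [81.  86.7 91.1]
whole 4891 [ 591.5 -122.4] [163.6 259.7] 2.71 z [16.1 41.6 91.2]
rollers+ 732 [591.  -74.9] [ 83.2 159.8] 18.89 z [38.5 44.4 49.1]
toggle 81 [ 602.00590213 -187.254581    121.89291273]
[ 591.91606767 -192.79133008  149.41837391] [ 593.51458391 -189.50532058  141.81185703]
small1 861 [469.4 365.3] [111.2 139.1] 1.31 z [ 6.1 43.9 51.5]
small2 827 [675.3 297.5] [114.7 128.5] 2.02 z [ 5.8 43.5 51.4]
bangle 124 [707.8 148.3] [83.9 80.3] 1.21 z [ 5.3  9.7 18.1]
pliers 425 [ 367.  -152.5] [ 72.1 162.1] 1.31 z [ 5.3  8.8 14.3]
tin1 434 [ 802.7 -205. ] [69.3 68.1] 1.22 z [ 7.9 22.6 27.7]
tin2 432 [ 742.3 -306.9] [73.3 65.8] 7.49 z [ 9.5 23.1 28.2]
```

Emit:
arm_command:
  moves:
    - {"x": 56.3,"y": -58.5,"z": 0,"twist": -55,"hand": 0}
    - {"x": 56.3,"y": -58.5,"z": 0,"twist": -55,"hand": 0}
    - {"x": 56.3,"y": -58.5,"z": 0,"twist": -55,"hand": 0}
    - {"x": 56.3,"y": -58.5,"z": 0,"twist": -55,"hand": 0}
    - {"x": 56.3,"y": -58.5,"z": 0,"twist": -55,"hand": 0}
    - {"x": 56.3,"y": -58.5,"z": 0,"twist": -55,"hand": 0}
    - {"x": 56.3,"y": -58.5,"z": 0,"twist": -55,"hand": 0}
    - {"x": 56.3,"y": -58.5,"z": 0,"twist": -55,"hand": 0}
    - {"x": 56.3,"y": -58.5,"z": 0,"twist": -55,"hand": 0}
    - {"x": 56.3,"y": -58.5,"z": 0,"twist": -55,"hand": 0}

```text
t: 1.1
tool_pos: [388.5, -71.8, 231.3]
ee_rot: [[0.294, 0.956, 0.0], [0.956, -0.294, 0.001], [0.001, -0.0, -1.0]]
wrist_force: [0.8, -0.3, 0.1]
gripper_width: 0.999
```

```bash
cat >> h.py <<'E'
def go(x,y,z,head):
    "shift (cm) and twist for TCP to x,y,z with tool-y heading (deg)"
    s=bot.state(); R=np.array(s["ee_rot"]); d=R.T@(np.array([x,y,z])-s["tool_pos"])/10
    h=np.degrees(np.arctan2(R[1,1],R[0,1])); tw=-((head-h+180)%360-180)
    print("t",round(s["t"],2),"at",np.round(s["tool_pos"],1),"head",h.round(1),"F",np.round(s["wrist_force"],1),"w",round(s["gripper_width"],3),"q",np.round(s["joint_positions"],0),"-> shift",d.round(2),"twist",round(tw,1))
E
python3 -c "
from h import *
go(524.7,206.3,150,-17)"
```

```text
t 1.1 at [388.5 -71.8 231.3] head -17.1 F [ 0.8 -0.3  0.1] w 0.999 q [-11. -16.  -9.  97.   0.  97.] -> shift [30.57  4.86  8.16] twist -0.1
```

Emit:
arm_command:
  moves:
    - {"x": 30.6,"y": 4.9,"z": 4,"twist": 0,"hand": 0}
    - {"x": 30.6,"y": 4.9,"z": 4,"twist": 0,"hand": 0}
    - {"x": 30.6,"y": 4.9,"z": 4,"twist": 0,"hand": 0}
    - {"x": 30.6,"y": 4.9,"z": 4,"twist": 0,"hand": 0}
    - {"x": 30.6,"y": 4.9,"z": 4,"twist": 0,"hand": 0}
    - {"x": 30.6,"y": 4.9,"z": 8,"twist": 0,"hand": 0}
    - {"x": 30.6,"y": 4.9,"z": 8,"twist": 0,"hand": 0}
    - {"x": 30.6,"y": 4.9,"z": 8,"twist": 0,"hand": 0}

```text
t: 1.9
tool_pos: [524.4, 208.5, 147.3]
ee_rot: [[0.291, 0.957, -0.005], [0.957, -0.291, -0.001], [-0.002, -0.005, -1.0]]
wrist_force: [-0.5, -0.6, -1.1]
gripper_width: 0.997
```

```bash
python3 -c "
from h import *
go(524.7,206.3,16,-17)
c=imaging.camera('scene'); cv2.imwrite('pics/s1.png',cv2.resize(c['img'][130:400,150:510],None,fx=2,fy=2))"
```

```text
t 1.9 at [524.4 208.5 147.3] head -16.9 F [-0.5 -0.6 -1.1] w 0.997 q [ 22.   6.   2.  86.   0. 129.] -> shift [-0.17  0.15 13.13] twist 0.1
```

View pics/s1.png

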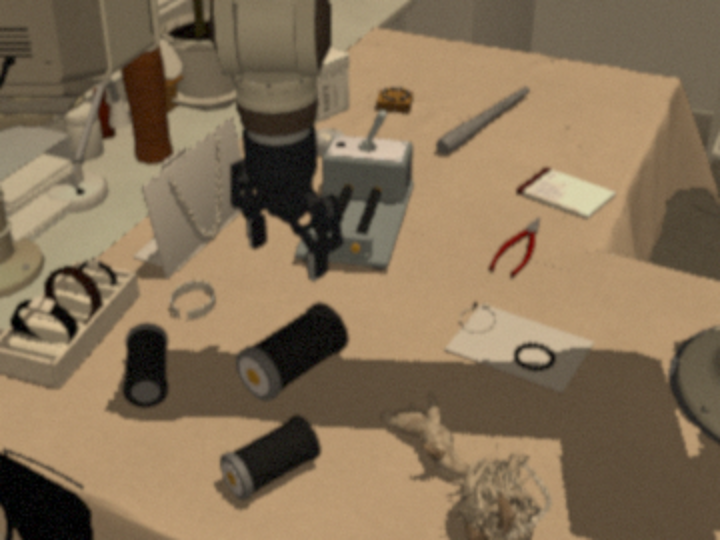

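The open jaws hang over the big barrel, fingertips at (258,235) and (318,268) in the crop, lined up across its axis. Descending to grip.

Emit:
arm_command:
  moves:
    - {"x": -0.2,"y": 0.1,"z": 4,"twist": 0,"hand": 0}
    - {"x": -0.2,"y": 0.1,"z": 8,"twist": 0,"hand": 0}
    - {"x": -0.2,"y": 0.1,"z": 11,"twist": 0,"hand": 0}
    - {"x": -0.2,"y": 0.1,"z": 13,"twist": 0,"hand": 0}
    - {"x": -0.2,"y": 0.1,"z": 13,"twist": 0,"hand": 0}
    - {"x": -0.2,"y": 0.1,"z": 13.1,"twist": 0,"hand": 0}

```text
t: 2.55
tool_pos: [524.7, 204.4, 19.9]
ee_rot: [[0.293, 0.956, -0.003], [0.956, -0.293, -0.0], [-0.001, -0.002, -1.0]]
wrist_force: [0.1, 0.4, 0.1]
gripper_width: 0.998
```

Emit:
arm_command:
  moves:
    - {"x": 0,"y": 0,"z": 0,"hand": 1}
    - {"x": 0,"y": 0,"z": 0,"hand": 1}
    - {"x": 0,"y": 0,"z": 0,"hand": 1}
    - {"x": 0,"y": 0,"z": 0,"hand": 1}
    - {"x": 0,"y": 0,"z": 0,"hand": 1}
    - {"x": 0,"y": 0,"z": 0,"hand": 1}
    - {"x": 0,"y": 0,"z": 0,"hand": 1}
    - {"x": 0,"y": 0,"z": 0,"hand": 1}
  grip_force: 50

```text
validation failed for argument at $.mo...
```

```bash
python3 -c "
from h import *
go(524.7,206.3,16,-17)"
```

```text
t 2.55 at [524.7 204.4  19.9] head -17.0 F [0.1 0.4 0.1] w 0.998 q [ 21.   8. -10.  72.   0. 128.] -> shift [ 0.18 -0.06  0.39] twist -0.0
```

Emit:
arm_command:
  moves:
    - {"x": 0.1,"y": 0,"z": 0.4,"twist": 0,"hand": 0}
    - {"x": 0.1,"y": 0,"z": 0.4,"twist": 0,"hand": 0.5}
    - {"x": 0.1,"y": 0,"z": 0.4,"twist": 0,"hand": 1}
    - {"x": 0.1,"y": 0,"z": 0.4,"twist": 0,"hand": 1}
    - {"x": 0.1,"y": 0,"z": 0.4,"twist": 0,"hand": 1}
    - {"x": 0.1,"y": 0,"z": 0.4,"twist": 0,"hand": 1}
    - {"x": 0.1,"y": 0,"z": 0.4,"twist": 0,"hand": 1}
    - {"x": 0.1,"y": 0,"z": 0.4,"twist": 0,"hand": 1}
  grip_force: 50

```text
t: 3.35
tool_pos: [525.4, 205.6, 17.2]
ee_rot: [[0.292, 0.956, -0.001], [0.956, -0.292, 0.0], [-0.0, -0.001, -1.0]]
wrist_force: [-1.9, -0.6, 5.6]
gripper_width: 0.685
```

Emit:
arm_command:
  moves:
    - {"x": 0,"y": 0,"z": -1,"twist": 0,"hand": 1}
    - {"x": 0,"y": 0,"z": -3,"twist": 0,"hand": 1}
    - {"x": 0,"y": 0,"z": -6,"twist": 0,"hand": 1}
    - {"x": 0,"y": 0,"z": -9,"twist": 0,"hand": 1}
    - {"x": 0,"y": 0,"z": -12,"twist": 0,"hand": 1}
    - {"x": 0,"y": 0,"z": -14,"twist": 0,"hand": 1}
    - {"x": 0,"y": 0,"z": -14,"twist": 0,"hand": 1}
    - {"x": 0,"y": 0,"z": -14,"twist": 0,"hand": 1}

```text
t: 4.15
tool_pos: [525.4, 205.5, 156.6]
ee_rot: [[0.292, 0.956, -0.002], [0.956, -0.292, 0.0], [-0.0, -0.002, -1.0]]
wrist_force: [-0.1, 0.4, -6.9]
gripper_width: 0.686
```

```bash
python3 - <<'E'
from h import *
go(586.4,-83.1,158,13.7)
c=imaging.camera('scene'); P=cloud(c); cv2.imwrite('pics/s2.png',cv2.resize(c['img'][130:400,150:510],None,fx=2,fy=2))
s=c["img"].astype(int)
q=P.reshape(-1,3); g=(c["img"].max(2)<75).reshape(-1)
m=(abs(q[:,0]-525)<75)&(abs(q[:,1]-206)<80)&(q[:,2]>140)&(q[:,2]<215)&g
print(m.sum(), q[m].mean(0), q[m].min(0),q[m].max(0))
u,sv,v=np.linalg.svd(q[m]-q[m].mean(0),full_matrices=False); print(v[0],sv)
E
```

```text
t 4.15 at [525.4 205.5 156.6] head -17.0 F [-0.1  0.4 -6.9] w 0.686 q [ 21.   6.   3.  87.   0. 128.] -> shift [-25.82  14.26  -0.16] twist -30.7
1141 [515.16462879 225.60302978 189.67837128] [464.25643244 152.05394951 145.34630484] [587.59872898 274.11655391 214.81438358]
[-0.42926276 -0.89575954 -0.11553494] [1068.33378165  809.1297358   437.82368355]
```

View pics/s2.png

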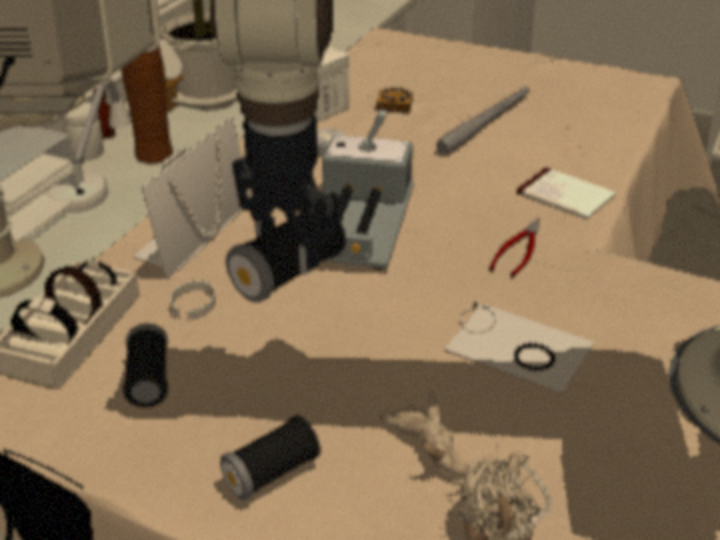

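The barrel is held clear of the table at (285,255), nearly level, and nothing else has moved. Carrying it over the rollers.

Emit:
arm_command:
  moves:
    - {"x": -3,"y": 1.7,"z": 0,"twist": -4,"hand": 1}
    - {"x": -7,"y": 3.9,"z": 0,"twist": -9,"hand": 1}
    - {"x": -11,"y": 6.1,"z": 0,"twist": -14,"hand": 1}
    - {"x": -15,"y": 8.3,"z": 0,"twist": -19,"hand": 1}
    - {"x": -19,"y": 10.5,"z": 0,"twist": -24,"hand": 1}
    - {"x": -23,"y": 12.7,"z": 0,"twist": -28,"hand": 1}
    - {"x": -25.8,"y": 14.3,"z": 0,"twist": -30.7,"hand": 1}
    - {"x": -25.8,"y": 14.3,"z": 0,"twist": -30.7,"hand": 1}
    - {"x": -25.8,"y": 14.3,"z": 0,"twist": -30.7,"hand": 1}

```text
t: 5.1
tool_pos: [585.6, -83.8, 153.6]
ee_rot: [[-0.235, 0.972, -0.006], [0.972, 0.235, 0.0], [0.002, -0.006, -1.0]]
wrist_force: [-0.1, 1.1, -6.4]
gripper_width: 0.689
```

```bash
python3 - <<'E'
from h import *
go(586.4,-83.1,100,13.7)
c=imaging.camera('scene'); P=cloud(c); cv2.imwrite('pics/s3.png',cv2.resize(c['img'][130:300,240:440],None,fx=4,fy=3.5))
q=P.reshape(-1,3)
ys=np.array([-np.sin(np.radians(13.7)),np.cos(np.radians(13.7))]); xs=np.array([ys[1],-ys[0]])
l=(q[:,:2]-[586.4,-83.1]); X=l@xs; Y=l@ys
# drum upper surface profile along its axis
m=(abs(X)<45)&(abs(Y)<75)&(q[:,2]>145)&(q[:,2]<212)&(c["img"].max(2)<200).reshape(-1)
for a in range(-70,75,10):
    k=m&(Y>=a)&(Y<a+10)
    if k.sum()>5: print(a,k.sum(),"z",np.percentile(q[k,2],[3,97]).round(0),"x",np.percentile(X[k],[3,97]).round(0))
# box face facing +y and end plate top in scene view
k=(abs(X)<55)&(q[:,2]>65)&(q[:,2]<82)&(Y<-55)&(Y>-90); print("box face Y",np.median(Y[k]),k.sum(),"expect -69")
k=(abs(X)<40)&(q[:,2]>30)&(q[:,2]<50)&(Y>65)&(Y<95); print("plate face Y",np.median(Y[k]),k.sum(),"expect 81 outer", "x",np.percentile(X[k],[2,98]) if k.sum() else 0)
E
```

```text
t 5.1 at [585.6 -83.8 153.6] head 13.6 F [-0.1  1.1 -6.4] w 0.689 q [-8. 10.  7. 87. -0. 68.] -> shift [0.04 0.13 5.36] twist -0.1
-60 11 z [181. 197.] x [13. 29.]
-50 14 z [181. 199.] x [-4. 27.]
-40 24 z [186. 200.] x [-11.  23.]
-30 24 z [188. 199.] x [-19.  19.]
-20 38 z [184. 209.] x [-42.  25.]
-10 49 z [175. 211.] x [-44.  36.]
0 160 z [163. 210.] x [-43.  42.]
10 104 z [169. 211.] x [-41.  39.]
20 39 z [170. 199.] x [-30.  22.]
30 37 z [173. 199.] x [-31.  15.]
40 28 z [175. 200.] x [-29.  14.]
50 113 z [146. 202.] x [-30.  28.]
60 327 z [148. 198.] x [-30.  27.]
box face Y -70.04844161454844 112 expect -69
plate face Y 81.1508582350576 181 expect 81 outer x [-38.82119234  37.41824091]
```

View pics/s3.png

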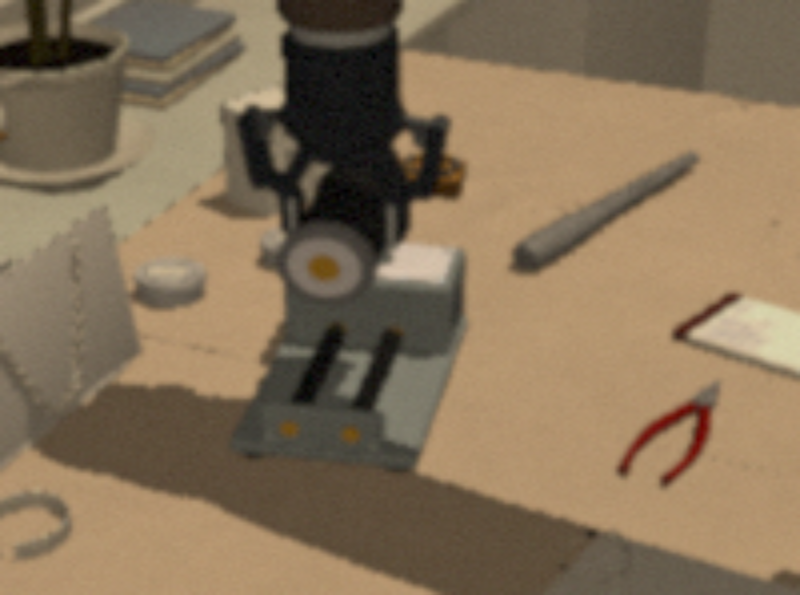

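The drum is centred over the two rollers: end face at (325,270), rollers at (315,365) and (375,370). The box and end-plate faces match my frame within 1 mm. Lowering.

Emit:
arm_command:
  moves:
    - {"x": 0,"y": 0.1,"z": 2,"twist": 0,"hand": 1}
    - {"x": 0,"y": 0.1,"z": 4,"twist": 0,"hand": 1}
    - {"x": 0,"y": 0.1,"z": 6,"twist": 0,"hand": 1}
    - {"x": 0,"y": 0.1,"z": 7.5,"twist": 0,"hand": 1}
    - {"x": 0,"y": 0.1,"z": 8.5,"twist": 0,"hand": 1}
    - {"x": 0,"y": 0.1,"z": 8.5,"twist": 0,"hand": 1}
    - {"x": 0,"y": 0.1,"z": 8.5,"twist": 0,"hand": 1}

```text
t: 5.85
tool_pos: [586.4, -82.4, 69.6]
ee_rot: [[-0.236, 0.972, -0.005], [0.972, 0.236, 0.0], [0.001, -0.005, -1.0]]
wrist_force: [0.1, 0.8, -5.3]
gripper_width: 0.688
```

```bash
python3 -c "
from h import *
go(586.4,-83.1,57,13.7)"
```

```text
t 5.85 at [586.4 -82.4  69.6] head 13.7 F [ 0.1  0.8 -5.3] w 0.688 q [-8. 11. -1. 78. -0. 68.] -> shift [-0.07 -0.01  1.26] twist -0.0
```

Emit:
arm_command:
  moves:
    - {"x": 0,"y": 0,"z": 0.3,"twist": 0,"hand": 1}
    - {"x": 0,"y": 0,"z": 0.6,"twist": 0,"hand": 1}
    - {"x": 0,"y": 0,"z": 0.8,"twist": 0,"hand": 1}
    - {"x": 0,"y": 0,"z": 1.0,"twist": 0,"hand": 1}
    - {"x": 0,"y": 0,"z": 1.1,"twist": 0,"hand": 1}
    - {"x": 0,"y": 0,"z": 1.1,"twist": 0,"hand": 1}

```text
t: 6.45
tool_pos: [586.2, -82.5, 58.4]
ee_rot: [[-0.236, 0.972, -0.006], [0.972, 0.236, 0.0], [0.002, -0.005, -1.0]]
wrist_force: [0.4, 0.9, -6.3]
gripper_width: 0.682
```

Emit:
arm_command:
  moves:
    - {"x": 0,"y": 0,"z": 0.1,"twist": 0,"hand": 1}
    - {"x": 0,"y": 0,"z": 0.15,"twist": 0,"hand": 1}
    - {"x": 0,"y": 0,"z": 0.2,"twist": 0,"hand": 1}
    - {"x": 0,"y": 0,"z": 0.2,"twist": 0,"hand": 1}

```text
t: 6.85
tool_pos: [586.4, -82.5, 57.4]
ee_rot: [[-0.236, 0.972, -0.005], [0.972, 0.236, 0.0], [0.001, -0.004, -1.0]]
wrist_force: [-3.0, 0.7, 5.7]
gripper_width: 0.686
```

Contact is made (wrist force −6.3 → +5.7 N). Releasing.

Emit:
arm_command:
  moves:
    - {"x": 0,"y": 0,"z": 0,"twist": 0,"hand": 0.25}
    - {"x": 0,"y": 0,"z": 0,"twist": 0,"hand": 0.2}
    - {"x": 0,"y": 0,"z": 0,"twist": 0,"hand": 0}
    - {"x": 0,"y": 0,"z": 0,"twist": 0,"hand": 0}
    - {"x": 0,"y": 0,"z": 0,"twist": 0,"hand": 0}
    - {"x": 0,"y": 0,"z": 0,"twist": 0,"hand": 0}

```text
t: 7.45
tool_pos: [586.4, -82.5, 57.3]
ee_rot: [[-0.236, 0.972, -0.005], [0.972, 0.236, 0.0], [0.001, -0.005, -1.0]]
wrist_force: [-0.8, -0.3, 1.1]
gripper_width: 0.999
```

Emit:
arm_command:
  moves:
    - {"x": 0,"y": 0,"z": -1,"twist": 0,"hand": 0}
    - {"x": 0,"y": 0,"z": -3,"twist": 0,"hand": 0}
    - {"x": 0,"y": 0,"z": -6,"twist": 0,"hand": 0}
    - {"x": 0,"y": 0,"z": -10,"twist": 0,"hand": 0}
    - {"x": 0,"y": 0,"z": -14,"twist": 0,"hand": 0}
    - {"x": 0,"y": 0,"z": -16,"twist": 0,"hand": 0}
    - {"x": 0,"y": 0,"z": -16,"twist": 0,"hand": 0}

```text
t: 8.15
tool_pos: [588.3, -82.6, 221.9]
ee_rot: [[-0.236, 0.972, 0.002], [0.972, 0.236, -0.001], [-0.001, 0.001, -1.0]]
wrist_force: [0.1, -0.7, 1.1]
gripper_width: 1.001
```

```bash
cat > chk.py <<'E'
from h import *
import sys
go(586.4,-83.1,200,13.7)
ys=np.array([-np.sin(np.radians(13.7)),np.cos(np.radians(13.7))]); xs=np.array([ys[1],-ys[0]])
for n in ("scene","top"):
    c=imaging.camera(n); q=cloud(c).reshape(-1,3); l=(q[:,:2]-[586.4,-83.1]); X=l@xs; Y=l@ys
    if n=="scene": cv2.imwrite('pics/%s.png'%sys.argv[1],cv2.resize(c['img'][130:300,240:440],None,fx=4,fy=3.5))
    k=(abs(X)<40)&(abs(Y)<67)&(q[:,2]>70)&(q[:,2]<120)
    for a in range(-65,66,13):
        j=k&(Y>=a)&(Y<a+13)
        if j.sum()>8: print(n,a,j.sum(),"ztop",np.percentile(q[j,2],95).round(1),"x",np.percentile(X[j],[5,50,95]).round(0))
    if k.sum()>30: print("Y range",np.percentile(Y[k],[1,99]).round(1))
    k=(abs(X)<45)&(abs(Y+106.5)<25)&(q[:,2]>130)&(q[:,2]<155); print("lever top",k.sum(),X[k].mean(),Y[k].mean())
E
python3 chk.py s4
```

```text
t 8.15 at [588.3 -82.6 221.9] head 13.7 F [ 0.1 -0.7  1.1] w 1.001 q [-8. 11. 16. 95. -0. 68.] -> shift [ 0.   -0.2   2.19] twist -0.0
scene -65 26 ztop 104.9 x [-31. -11.  28.]
scene -52 74 ztop 104.2 x [-31. -10.  25.]
scene -39 56 ztop 103.8 x [-29.  -8.  20.]
scene -26 50 ztop 102.8 x [-28.  -8.  21.]
scene -13 53 ztop 102.7 x [-28. -10.  22.]
scene 0 51 ztop 102.6 x [-29. -10.  19.]
scene 13 54 ztop 102.8 x [-29.  -8.  18.]
scene 26 56 ztop 103.2 x [-29. -11.  18.]
scene 39 42 ztop 103.9 x [-29.  -8.  17.]
scene 52 229 ztop 103.6 x [-28.  -3.  26.]
scene 65 26 ztop 97.9 x [-18.   3.  18.]
Y range [-56.5  66.4]
lever top 30 -19.52053850639278 -101.17377846924916
top 13 25 ztop 105.7 x [ 9. 20. 28.]
top 26 110 ztop 105.6 x [-25.   2.  25.]
top 39 134 ztop 105.9 x [-27.  -3.  25.]
top 52 153 ztop 107.7 x [-30.  -3.  27.]
Y range [20.4 64.4]
lever top 0 nan nanchk.py:13: RuntimeWarning: Mean of empty slice.
  k=(abs(X)<45)&(abs(Y+106.5)<25)&(q[:,2]>130)&(q[:,2]<155); print("lever top",k.sum(),X[k].mean(),Y[k].mean())
  ret = ret.dtype.type(ret / rcount)
```

View pics/s4.png

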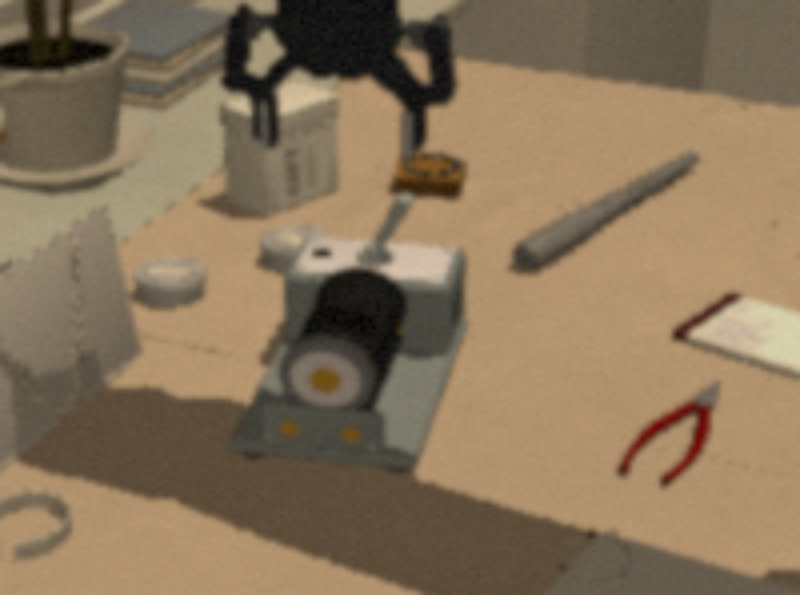

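The barrel lies level on both rollers (drum top along its body at 103–104 mm, expected 103) and between plate and box. The lever still leans to −x, tip at (402,200). Closing the fingers and moving to the −x side of the lever.

```bash
python3 -c "
from h import *
go(552.8,-199,220,13.7)"
```

```text
t 8.25 at [587.3 -82.5 217.7] head 13.7 F [-0.9 -0.3 -0.5] w 1.003 q [-8. 11. 15. 94. -0. 68.] -> shift [-10.5   -6.11  -0.21] twist -0.0
```

Emit:
arm_command:
  moves:
    - {"x": 0,"y": -3,"z": -0.3,"twist": 0,"hand": 1}
    - {"x": -4,"y": -6.1,"z": -0.3,"twist": 0,"hand": 1}
    - {"x": -8,"y": -6.1,"z": -0.3,"twist": 0,"hand": 1}
    - {"x": -10.5,"y": -6.1,"z": -0.3,"twist": 0,"hand": 1}
    - {"x": -10.5,"y": -6.1,"z": -0.3,"twist": 0,"hand": 1}
    - {"x": -10.5,"y": -6.1,"z": -0.3,"twist": 0,"hand": 1}
    - {"x": -10.5,"y": -6.1,"z": 2,"twist": 0,"hand": 1}
    - {"x": -10.5,"y": -6.1,"z": 5,"twist": 0,"hand": 1}
    - {"x": -10.5,"y": -6.1,"z": 8,"twist": 0,"hand": 1}
    - {"x": -10.5,"y": -6.1,"z": 8,"twist": 0,"hand": 1}

```text
t: 9.25
tool_pos: [550.4, -197.0, 133.3]
ee_rot: [[-0.238, 0.971, -0.011], [0.971, 0.238, 0.003], [0.005, -0.01, -1.0]]
wrist_force: [0.8, 0.0, -0.7]
gripper_width: 0.002
```

```bash
python3 - <<'E'
from h import *
go(602,-187,135,13.7)
c=imaging.camera('scene'); cv2.imwrite('pics/s5.png',cv2.resize(c['img'][150:270,270:410],None,fx=5,fy=5))
E
```

```text
t 9.25 at [ 550.4 -197.   133.3] head 13.8 F [ 0.8  0.  -0.7] w 0.002 q [-20.  10.   4.  85.  -0.  57.] -> shift [-0.25  5.25 -0.22] twist 0.1
```

View pics/s5.png

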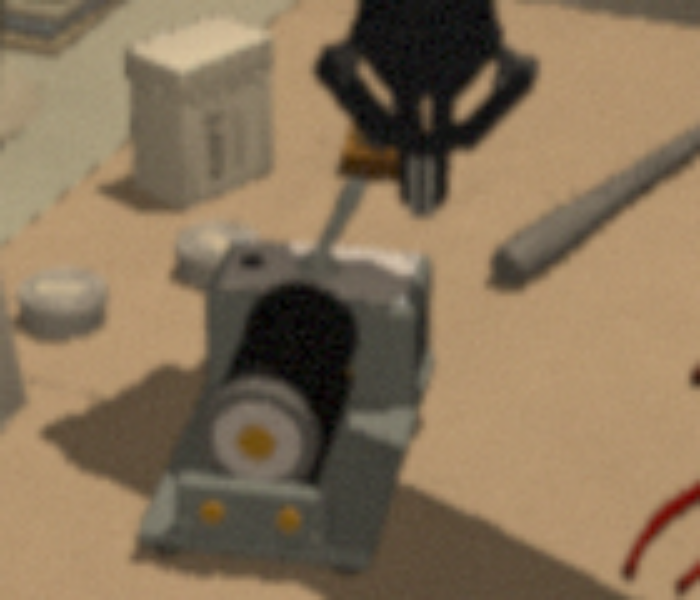

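The shut fingers stand at (425,205), on the −x side of the lever tip at (355,185), and level with it. Pushing across.

Emit:
arm_command:
  moves:
    - {"x": -0.1,"y": 0.7,"z": -0.1,"twist": 0,"hand": 1}
    - {"x": -0.2,"y": 1.4,"z": -0.2,"twist": 0,"hand": 1}
    - {"x": -0.2,"y": 1.9,"z": -0.2,"twist": 0,"hand": 1}
    - {"x": -0.2,"y": 2.4,"z": -0.2,"twist": 0,"hand": 1}
    - {"x": -0.2,"y": 2.9,"z": -0.2,"twist": 0,"hand": 1}
    - {"x": -0.2,"y": 3.3,"z": -0.2,"twist": 0,"hand": 1}

```text
t: 9.9
tool_pos: [583.9, -192.0, 141.2]
ee_rot: [[-0.237, 0.971, -0.006], [0.971, 0.237, -0.0], [0.001, -0.006, -1.0]]
wrist_force: [-10.8, -0.2, 25.1]
gripper_width: -0.005
```

Emit:
arm_command:
  moves:
    - {"x": 0,"y": 0.4,"z": 0,"twist": 0,"hand": 1}
    - {"x": 0,"y": 0.8,"z": 0,"twist": 0,"hand": 1}
    - {"x": 0,"y": 1.2,"z": 0,"twist": 0,"hand": 1}
    - {"x": 0,"y": 1.6,"z": 0,"twist": 0,"hand": 1}
    - {"x": 0,"y": 1.9,"z": 0,"twist": 0,"hand": 1}
    - {"x": 0,"y": 1.9,"z": 0,"twist": 0,"hand": 1}

```text
t: 10.5
tool_pos: [604.6, -187.2, 144.0]
ee_rot: [[-0.238, 0.971, -0.0], [0.971, 0.238, -0.001], [-0.001, -0.001, -1.0]]
wrist_force: [2.0, 2.6, 11.9]
gripper_width: 0.002
```

```bash
python3 -c "
from h import *
go(602,-187,135,13.7)
c=imaging.camera('scene'); cv2.imwrite('pics/s6.png',cv2.resize(c['img'][150:270,270:410],None,fx=5,fy=5))"
```

```text
t 10.5 at [ 604.6 -187.2  144. ] head 13.8 F [ 2.   2.6 11.9] w 0.002 q [-17.  16.  13.  87.  -0.  59.] -> shift [ 0.09 -0.24  0.9 ] twist 0.1
```

View pics/s6.png

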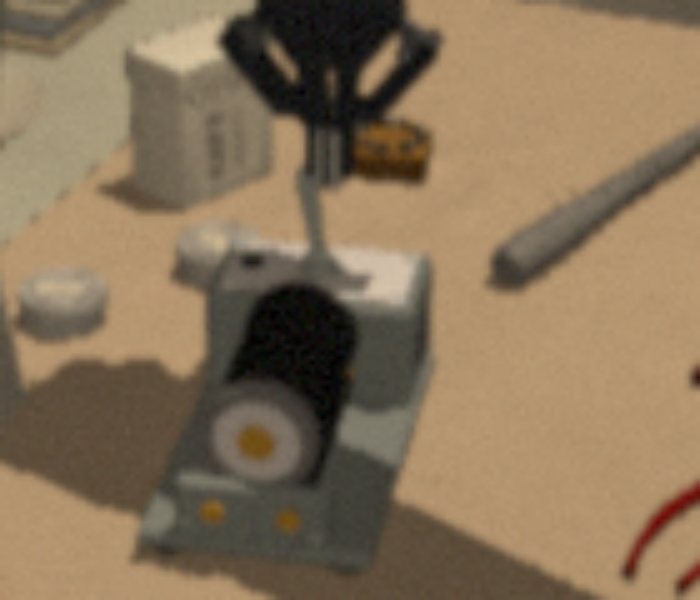

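The lever, tip at (308,180), is now past upright, with the fingers at (325,180) still touching it. Pushing a little further, then drawing back.

Emit:
arm_command:
  moves:
    - {"x": 0,"y": 0.4,"z": 0,"twist": 0,"hand": 1}
    - {"x": 0,"y": 0.8,"z": 0,"twist": 0,"hand": 1}
    - {"x": 0,"y": 1.2,"z": 0,"twist": 0,"hand": 1}
    - {"x": 0,"y": 1.2,"z": 0,"twist": 0,"hand": 1}

```text
t: 10.95
tool_pos: [616.4, -184.2, 143.3]
ee_rot: [[-0.238, 0.971, -0.001], [0.971, 0.238, -0.001], [-0.0, -0.002, -1.0]]
wrist_force: [-0.6, -0.3, -0.2]
gripper_width: -0.002
```

Emit:
arm_command:
  moves:
    - {"x": 0,"y": -0.5,"z": -1,"twist": 0,"hand": 1}
    - {"x": 0,"y": -1.5,"z": -3,"twist": 0,"hand": 1}
    - {"x": 0,"y": -2.5,"z": -6,"twist": 0,"hand": 1}
    - {"x": 0,"y": -5,"z": -9,"twist": 0,"hand": 1}
    - {"x": 0,"y": -9,"z": -10,"twist": 0,"hand": 1}
    - {"x": 0,"y": -12,"z": -10,"twist": 0,"hand": 1}
    - {"x": 0,"y": -12,"z": -10,"twist": 0,"hand": 1}
    - {"x": 0,"y": -12,"z": -10,"twist": 0,"hand": 1}

```text
t: 11.75
tool_pos: [499.5, -213.0, 244.5]
ee_rot: [[-0.237, 0.972, -0.0], [0.972, 0.237, -0.001], [-0.001, -0.0, -1.0]]
wrist_force: [0.2, 0.2, -0.1]
gripper_width: -0.003
```

```bash
python3 chk.py s7
```

```text
t 11.75 at [ 499.5 -213.   244.5] head 13.7 F [ 0.2  0.2 -0.1] w -0.003 q [-23.   4.  11.  97.  -0.  53.] -> shift [10.57 11.52  4.44] twist 0.0
scene -65 30 ztop 104.9 x [-32. -10.  27.]
scene -52 74 ztop 104.9 x [-30. -10.  22.]
scene -39 52 ztop 103.3 x [-30.  -9.  20.]
scene -26 49 ztop 103.4 x [-28. -10.  20.]
scene -13 56 ztop 102.9 x [-29. -12.  21.]
scene 0 50 ztop 103.4 x [-29.  -9.  21.]
scene 13 54 ztop 103.5 x [-29. -13.  18.]
scene 26 58 ztop 103.7 x [-30.  -9.  19.]
scene 39 40 ztop 103.7 x [-28.  -9.  14.]
scene 52 225 ztop 103.7 x [-29.  -0.  27.]
scene 65 31 ztop 98.7 x [-23.  -4.  20.]
Y range [-58.1  66.3]
lever top 30 18.581100128653816 -102.58078491227735
top -65 77 ztop 109.0 x [-30.  -3.  26.]
top -52 149 ztop 106.7 x [-29.  -3.  27.]
top -39 133 ztop 105.2 x [-28.  -2.  25.]
top -26 134 ztop 105.3 x [-28.  -2.  25.]
top -13 133 ztop 104.8 x [-28.  -4.  25.]
top 0 132 ztop 105.4 x [-27.  -2.  26.]
top 13 134 ztop 105.4 x [-27.  -2.  25.]
top 26 132 ztop 105.9 x [-28.  -3.  25.]
top 39 135 ztop 106.5 x [-28.  -2.  26.]
top 52 148 ztop 108.0 x [-29.  -3.  27.]
Y range [-58.1  63.2]
lever top 41 18.07279979749264 -105.40707828314424
```

View pics/s7.png

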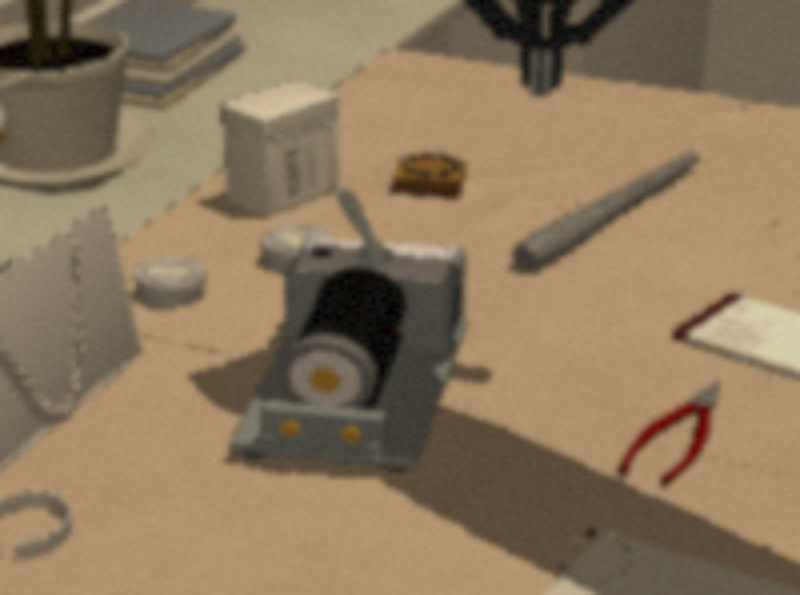

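The lever is over at +x: tip at (347,200), measured top part at +18 mm where it was −19 mm before. The barrel lies level and centred to about 2–4 mm, and the gripper is well clear. Handing in.

```bash
python3 -c "
from h import *
print(job.sign_off())"
```

```text
the job is handed in; nothing more can be done
None
```

The tumbler is ready. The largest barrel lies on both rollers, the toggle is snapped over to on, and I handed the job in at about 12 s of the 48 s allowed. The sign-off gives no verdict, so the checks below are mine from the camera images.

- **Barrel:** it rests level, with its body top at 103–105 mm along its length (expected about 103). It is on the roller axis to about 2 mm. Along the rollers it sits about 2–4 mm off the seat toward the end plate.
- **Toggle:** the upper part of the lever measured about −19 mm before the push and +18 mm after. That matches the mirrored lean at on.
- **Bystanders:** the pliers, the bangle and the tin looked unmoved in the last picture; I did not measure them again.
- **Robot:** the gripper is well clear of everything, with about 0 N at the wrist.

**Off-plan or uncertain:**
- One move call was refused for missing twist values and had no effect.
- While pushing the lever the tool rode up about 10 mm, and the wrist force peaked at about 27 N in the readings I took.
- The two camera views disagreed by about 3 mm along the rollers, well inside the 13 mm allowed.

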